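# Find where a returned sliding-door track binds, then back the carriage off

## Robot

A 6-joint arm with a two-finger parallel gripper is mounted at the origin on the work surface. World frame = base frame: x ahead of the robot, y to its left, z up, the work surface at z = 0. Lengths are in mm, angles in rad, forces in N, time in s.
With the tool pointing down it reaches from about 325 to 925 mm from the base axis. Payload 3.1 kg.
Tool frame: the origin (TCP) lies at the centre of the arm's flange, where the gripper is bolted on; the fingertips stand 173 mm ahead of it and the grasp point (between the pads) lies 155 mm ahead of it; x points along the fingers, y is the direction in which the jaws open and shut, and the axes are right-handed (so a half turn about x gives the same grasp; the last joint's range is limited). The gripper opens to 85 mm and grips with 20 to 120 N. Pads are 22 mm wide; open, the fingers measure 114 mm over their backs; the gripper's body (76 mm by 85 mm) begins 54 mm behind the grasp point. The pads swing forward as they close: fully open they stand 13 mm farther back than shut.
Start: joints at [1.011, 0.217, 1.613, -0, 1.311, -0.112], TCP at [270.599, 563.398, 404.7] pointing down, gripper open.
Joint ranges: [-2.75, 2.75], [-0.78, 2.1], [0.31, 2.55], [-1.13, 4.27], [0.13, 2.63], [-2.58, 2.58]. Speed limits (rad/s): [2.79, 2.79, 3.14, 3.14, 3.14, 3.14].

## Interface

Orientations are given as a unit quaternion [w, x, y, z].
In Python, from bench import bot, vision gives the robot as it stands. The module is installed in compiled form; this text tells all that it offers.
- The arm moves only by the shell command python3 -m creep 'ROWS' [FORCE]. ROWS is text: rows parted by semicolons, each of 7 numbers parted by spaces: the shift along the tool's x, y, z as a fraction of full scale, then the turn, a rotation vector about the tool's x, y, z as a fraction of full scale, then the opening in per cent of the stroke, from 0 (shut) to 100 (fully open). In form: dx dy dz rx ry rz grip; .... A call has 1 to 12 rows; each row is the pose to reach, as a shift and turn from the pose commanded when the call began, along the tool's axes at that moment, turning the shorter way round; what a row does not reach only later rows make up. Full scale, the value 1, is 0.12 m for a shift and 180 degrees for a turn. A row lasts 1/10 s, in which the tool goes at most 50 mm and 8.59 degrees, less where a joint would pass 70% of its speed; a pose out of reach is approached as far as the arm can. A call with a number of a shift or a turn outside -1 to 1 is refused whole. A call with a gripper value outside its range is refused whole. The fingers move at their own pace and stop on an object; FORCE is the grip in N (left out, the last holds). Time passes only in rows, so rows that repeat a pose let the fingers close. It gives the time, the measured TCP pose, the force and the opening at its end, in the units of the state.
- bot.state(): the state, without advancing time (a new reading comes with each control period).
- vision.read_camera(name): name is "side" or "top"; returns the picture (384x512x3 uint8, red, green, blue); there is no depth.
- vision.calibration(name): a dict with "vertical_fov" (degrees; the focal length in pixels is half the picture's height over the tangent of half this angle, whatever the lens; pixels are square), "cx", "cy" (the principal point, pixels), "world_from_camera" (4x4, takes a point from camera to world coordinates). Camera axes: x right, y up, looking along -z (the intrinsics and any distortion apply to the point x, -y, -z); pixel columns grow to the right and rows downward; lengths in mm; the calibration is good to about 2 mm. A picture is of the moment at which its call begins. calibration takes no time and is no camera call.
- bot.finish_job(): hands the job in, once; it reports no verdict.
The state is a dict: "clock": time; "qpos": joint angles; "qd": joint speeds; "joint_torque": joint torques, N m; "tool_pos": TCP position; "orientation": TCP orientation; "wrist_force": force on the tool from outside, world axes, zero at the start; "moment": the same for the moment, N m; "opening": finger opening in mm.
Only numpy, scipy, OpenCV 4.12 (cv2) and the standard library are available. Lean on these libraries where they do the work, as an engineer would, in place of code of your own. Each camera call takes 0.05 s, during which the arm holds its last target.

## Task

This returned sliding-door track binds somewhere along its rail. Holding or pushing its blue tab, slide the carriage along towards the red drag pointer and on, pushing the pointer ahead of it, until you feel it clearly bind; press only gently against the tight spot, never force it. Then back the carriage off until its nose stands about 30 mm short of the pointer, which stays behind to mark the spot, and let go; do not touch the pointer or disturb the cartons, can and spanner.

Things in the scene. Friction and masses are not known exactly. Their poses are not given: they have to be found in the camera images.
- rail: Fixed straight aluminium track, 50 wide, 514 long, 34 high, clamped on a plywood board whose top is 12 mm above the bench. Origin: middle of its underside. z is up; its y axis runs along the track, the way the carriage is to be pushed. It pinches the carriage at one hidden, unseen place, 70 to 260 mm of travel ahead of the carriage's start and beyond the pointer's start.
- carriage: Roller carriage, 0.4 to 0.9 kg, sliding along the rail's y: steel plate 90 (x) by 150 (y), top 62 mm above the bench, tab at its middle. Origin: on the bench below the tab. Sliding drag 2 N, plus 1 N once it pushes the pointer. At the tight spot resistance rises on top of that by 1 N per mm, springily: 6 to 12 N is a clear bind, under 4 N not yet, over 20 N damages it. Drag holds it where it is left.
- tab (a point): Centre of the upright blue plastic tab on the carriage, to grip or push: 16 mm thick along y, 40 mm wide along x, its top 117 mm above the bench (22 mm above this point); 33 mm of it is free below this point, down to the carriage plate. Axes parallel to the rail's.
- nose (a point): Middle of the front (+y) face of the dark steel nose on the carriage's +x side: 60 mm in x and 75 mm in y from the tab. This face meets the pointer.
- pointer: Red plastic drag pointer, 24 by 12 by 22 mm with a thin 16 mm fin, top 82 mm above the bench, riding on the white scale strip beside the rail. Slides along y only with about 1 N of drag and stays where the carriage leaves it. Only the carriage may push it. Body origin is at bench height 60 mm in -x from it.
- pointer_face (a point): Middle of the pointer's rear (-y) face, the one that the nose meets; the distance from nose to this point is the gap.
- carton_a: Bystander: closed cardboard carton 100 x 130 x 55 high, beyond the rail on the board. Origin: centre of the underside.
- carton_b: Bystander: closed cardboard carton 80 x 80 x 70 high, beyond the rail on the board. Origin: centre of the underside.
- grease_can: Bystander: can, 52 diameter, 75 high, standing beyond the rail on the board. Origin: centre of the underside.
- spanner: Bystander: steel spanner 150 long, lying on the board on the robot's side of the rail. Origin: centre of the underside.

How it is judged:
By the outcome, as a careful person would: the job done as asked, in the order asked, and still so for the second after the job is handed in, with the robot touching nothing.
It also fails if it takes over 48 s, if anything falls off the work surface, if the arm or the gripper's body presses on something with over 40 N, if the wrist force passes 120 N, or if a joint passes its speed limit or range.

## Working session

There is one attempt and no reset: what is moved stays moved. The work goes in short steps, Python scripts to look and compute and a shell command to move; the robot and the scene stay as the last step left them, time stands still between calls to the robot, and variables do not carry over. Pictures are saved under pics/ and viewed, and the job is handed in when it is done.

```bash
mkdir -p pics
python3 - <<'E'
from bench import bot, vision
import cv2, numpy as np
np.set_printoptions(precision=4,suppress=True)
for n in("side","top"):
    im=vision.read_camera(n); cv2.imwrite(f"pics/{n}0.png",im[:,:,::-1])
    print(n,vision.calibration(n))
print(bot.state())
E
```

```text
side {'vertical_fov': 57.735512682465334, 'cx': 252.86599223736533, 'cy': 200.88423715399392, 'world_from_camera': array([[   0.9148,    0.2018,   -0.3499,  396.0132],
       [  -0.4038,    0.4743,   -0.7823, -487.5108],
       [   0.0081,    0.8569,    0.5154,  448.5327],
       [   0.    ,    0.    ,    0.    ,    1.    ]])}
top {'vertical_fov': 48.34920432845866, 'cx': 265.0683136202162, 'cy': 188.78632253814956, 'world_from_camera': array([[  0.0221,   0.9927,  -0.1181, 532.0895],
       [ -0.9997,   0.0227,   0.0037,  16.0651],
       [  0.0064,   0.118 ,   0.993 , 886.5106],
       [  0.    ,   0.    ,   0.    ,   1.    ]])}
{'clock': 0.1, 'qpos': array([ 1.0108,  0.2177,  1.6148,  0.    ,  1.3113, -0.1122]), 'qd': array([ 0.0005, -0.0021, -0.0043, -0.0011,  0.0028, -0.0009]), 'joint_torque': array([ -0.0017, -39.8079, -30.497 ,  -0.0002,   0.0043,   0.    ]), 'tool_pos': array([270.3913, 563.0944, 403.4985]), 'orientation': array([ 0.6892,  0.1563,  0.6897, -0.1577]), 'wrist_force': array([ 0.8064, -0.2201,  0.5603]), 'moment': array([-0.0241,  0.0606,  0.018 ]), 'opening': 85.12427356614589}
```

View pics/side0.png

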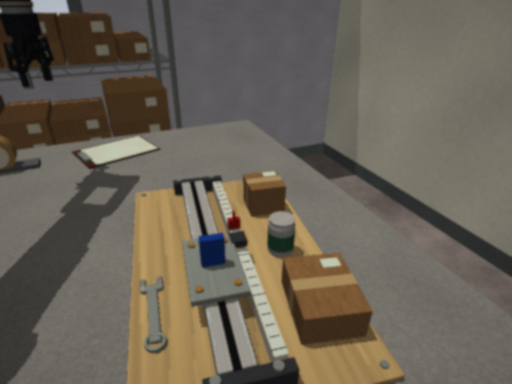

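View pics/top0.png

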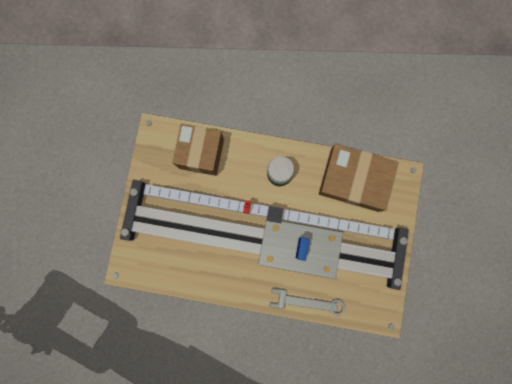

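The side view shows the blue tab at (212,250), the red pointer at (233,222), the dark nose at (238,239), and the can and cartons to the right. In the top view the tab is at (303,249), the nose at (275,214) and the pointer at (247,207). The rail runs to the left, which is +y. The spanner is at (308,301).

```bash
cat > h.py <<'E'
from bench import bot, vision
import cv2, numpy as np
np.set_printoptions(precision=3,suppress=True)
def ray(n,u,v):
    c=vision.calibration(n); T=np.array(c["world_from_camera"]); f=192/np.tan(np.radians(c["vertical_fov"])/2)
    d=T[:3,:3]@np.array([(u-c["cx"])/f,-(v-c["cy"])/f,-1.0]); return T[:3,3],d
def plane(n,u,v,z):
    o,d=ray(n,u,v); return o+d*(z-o[2])/d[2]
def proj(n,p):
    c=vision.calibration(n); T=np.array(c["world_from_camera"]); f=192/np.tan(np.radians(c["vertical_fov"])/2)
    q=T[:3,:3].T@(np.array(p)-T[:3,3]); return np.array([c["cx"]+f*q[0]/-q[2],c["cy"]+f*q[1]/q[2]])
def tri(a,b):
    o1,d1=a;o2,d2=b
    s=np.linalg.lstsq(np.c_[d1,-d2],o2-o1,rcond=None)[0]
    p,q=o1+s[0]*d1,o2+s[1]*d2; return (p+q)/2,np.linalg.norm(p-q)
def mask(im,col):
    h=cv2.cvtColor(im,cv2.COLOR_RGB2HSV)
    if col=="blue": return cv2.inRange(h,(105,120,40),(130,255,255))
    a=cv2.inRange(h,(0,150,60),(6,255,255))|cv2.inRange(h,(172,150,60),(180,255,255)); return a
def blob(m):
    n,l,s,c=cv2.connectedComponentsWithStats(m); k=1+np.argmax(s[1:,4]); return (l==k).astype(np.uint8),s[k],c[k]
E
python3 - <<'E'
from h import *
for n in("side","top"):
    im=cv2.imread(f"pics/{n}0.png")[:,:,::-1]
    for c in("blue","red"):
        b,s,ce=blob(mask(im,c)); print(n,c,s,ce)
        ct=cv2.findContours(b,0,2)[0][0]; print(cv2.minAreaRect(ct))
im=cv2.imread("pics/top0.png"); a=cv2.resize(im[180:290,220:350],None,fx=6,fy=5.4,interpolation=2)
cv2.imwrite("pics/topz.png",a)
im=cv2.imread("pics/side0.png"); a=cv2.resize(im[190:320,170:290],None,fx=5,fy=4.5,interpolation=2)
cv2.imwrite("pics/sidez.png",a)
# rail line: strip (bright white) pixels in top picture
im=cv2.imread("pics/top0.png")
E
```

```text
side blue [199 234  26  33 723] [211.765 249.317]
((211.50927734375, 249.70413208007812), (32.148624420166016, 24.202281951904297), 87.39744567871094)
side red [228 216  12  13 115] [233.591 222.452]
((233.52996826171875, 222.2899932861328), (10.18233871459961, 12.586502075195312), 8.130102157592773)
top blue [296 238  13  22 206] [302.291 248.408]
((302.2852478027344, 248.5503387451172), (9.78990650177002, 21.375595092773438), 10.007980346679688)
top red [244 201   7  13  62] [246.806 206.532]
((246.89234924316406, 206.861572265625), (5.209458351135254, 12.155404090881348), 7.125016689300537)
```

View pics/topz.png

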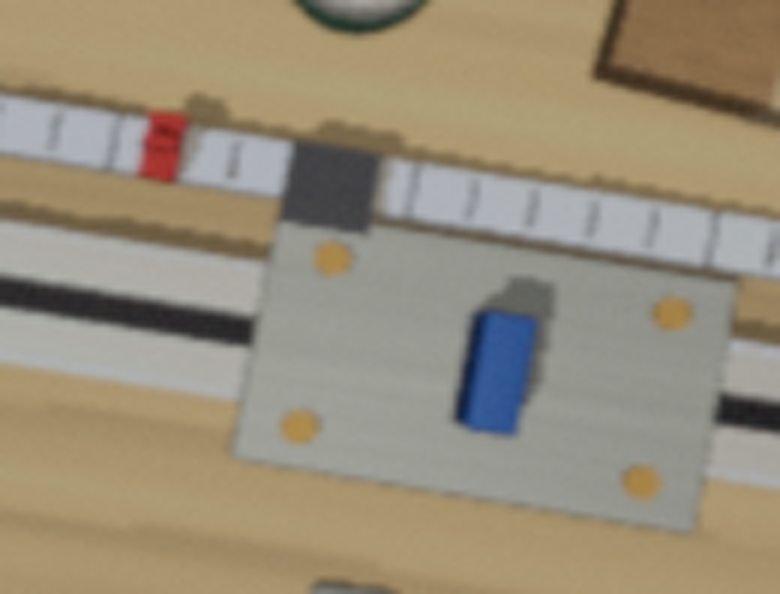

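View pics/sidez.png

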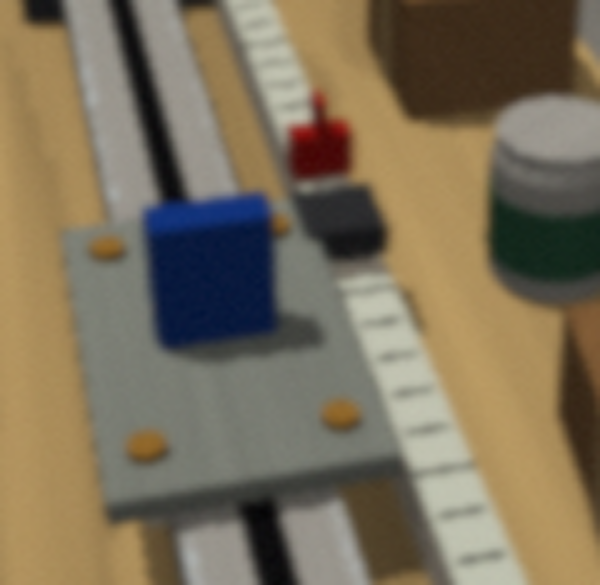

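Run:
```python
from h import *
def tz(x,y,z): return plane("top",220+x/6-0.4,180+y/5.4-0.4,z)
print("tabtop",tz(502,372,117), [tz(*p,117)[:2] for p in((487,312),(538,317),(516,433),(467,428))])
P=[tz(*p,62) for p in((278,222),(737,280),(692,530),(235,458))]
print("plate",np.array(P), np.mean(P,0)); 
d=(P[0]-P[1]+P[3]-P[2])[:2]; print("dir deg",np.degrees(np.arctan2(d[1],d[0])),np.linalg.norm(d)/2)
# strip ends / rail slot, from full image: fit white strip
im=cv2.imread("pics/top0.png"); h=cv2.cvtColor(im,cv2.COLOR_BGR2HSV)
m=cv2.inRange(h,(0,0,165),(180,45,255)); 
ys,xs=np.nonzero(m)
# points near line from (146,190) to (390,233)
a=np.array([146,190.]);b=np.array([390,233.]);t=(b-a)/np.linalg.norm(b-a);nn=np.array([-t[1],t[0]])
q=np.c_[xs,ys]-a; k=(abs(q@nn)<8)&(q@t>0)&(q@t<np.linalg.norm(b-a))
W=np.array([plane("top",x,y,50)[:2] for x,y in zip(xs[k],ys[k])])
l=cv2.fitLine(W.astype(np.float32),cv2.DIST_HUBER,0,.01,.01).ravel(); print("strip",l,np.degrees(np.arctan2(l[1],l[0])),k.sum())
# side tri of tab centroid top: side topface center
s=(170+210/5-.4,190+206/4.5-.4)
print(tri(ray("top",220+502/6-.4,180+372/5.4-.4),ray("side",*s)))
# nose top, pointer
print("nose front edge pts z?",tz(293,142,62),tz(282,218,62),"ptr",tz(165,147,72), tz(186,115,70),tz(178,180,70))
st=bot.state()
from scipy.spatial.transform import Rotation as R
print(R.from_quat(st["orientation"],scalar_first=True).as_matrix())
```

```text
tabtop [518.02  -57.306 117.   ] [array([537.608, -52.605]), array([536.3  , -67.831]), array([498.218, -61.686]), array([499.527, -47.142])]
plate [[ 568.382    9.925   62.   ]
 [ 551.085 -137.43    62.   ]
 [ 463.371 -123.259   62.   ]
 [ 485.161   21.732   62.   ]] [517.    -57.258  62.   ]
dir deg 82.38470727165378 147.4737495347542
strip [  0.156   0.988 588.02    8.729] 81.02183 1739
(array([517.894, -57.158, 118.128]), np.float64(0.30373652457539024))
nose front edge pts z? [597.056   5.721  62.   ] [569.833   8.673  62.   ] ptr [593.578  46.498  72.   ] [605.251  40.179  70.   ] [582.136  42.121  70.   ]
[[-0.001  0.433  0.901]
 [-0.002  0.901 -0.433]
 [-1.    -0.002 -0.   ]]
```

```bash
python3 -m creep '0 -0.15 0.16 -0.016 0 0 60; 0 -0.4 0.43 -0.045 0 0 50; 0 -0.7 0.75 -0.075 0 0 47; 0 -0.88 0.93 -0.094 0 0 47; 0 -0.94 1 -0.094 0 0 47; 0 -0.94 1 -0.094 0 0 47' 30
python3 - <<'E'
from h import *
from scipy.spatial.transform import Rotation as R
st=bot.state();print(R.from_quat(st["orientation"],scalar_first=True).as_matrix(),st["wrist_force"])
E
```

```text
clock: 0.7
tool_pos: [330.3, 408.8, 404.4]
orientation: [0.705, 0.055, 0.705, -0.055]
wrist_force: [0.2, 0.6, 0.1]
opening: 40.3
[[-0.     0.155  0.988]
 [ 0.     0.988 -0.155]
 [-1.     0.    -0.   ]] [0.192 0.643 0.098]
```

```bash
python3 -m creep '0 -0.3 0.18 0 0 0 47; 0 -0.6 0.36 0 0 0 47; 0 -0.9 0.537 0 0 0 47' && python3 -m creep '0 -0.3 0.18 0 0 0 47; 0 -0.6 0.36 0 0 0 47; 0 -0.9 0.537 0 0 0 47' && python3 -m creep '0 -0.3 0.18 0 0 0 47; 0.1 -0.6 0.36 0 0 0 47; 0.2 -0.9 0.537 0 0 0 47' && python3 -m creep '0.1 -0.3 0.18 0 0 0 47; 0.3 -0.6 0.36 0 0 0 47; 0.4 -0.8 0.48 0 0 0 47; 0.4 -0.9 0.537 0 0 0 47; 0.4 -0.9 0.537 0 0 0 47; 0.4 -0.9 0.537 0 0 0 47'
python3 - <<'E'
from h import *
im=vision.read_camera("top"); cv2.imwrite("pics/top1.png",im[:,:,::-1])
im=vision.read_camera("side"); cv2.imwrite("pics/side1.png",cv2.resize(im[150:320,150:300,::-1],None,fx=4,fy=3.5,interpolation=2))
s=bot.state();print(s["tool_pos"],s["wrist_force"],s["clock"])
E
```

```text
clock: 1.0
tool_pos: [377.3, 293.7, 404.8]
orientation: [0.705, 0.054, 0.705, -0.053]
wrist_force: [-0.1, 0.1, 0.3]
opening: 40.4
clock: 1.3
tool_pos: [425.2, 176.6, 405.0]
orientation: [0.705, 0.054, 0.705, -0.053]
wrist_force: [0.5, -0.6, 0.4]
opening: 39.9
clock: 1.6
tool_pos: [473.1, 59.9, 381.3]
orientation: [0.706, 0.054, 0.704, -0.053]
wrist_force: [0.2, 0.3, 0.1]
opening: 40.1
clock: 2.2
tool_pos: [519.6, -55.3, 333.5]
orientation: [0.705, 0.054, 0.705, -0.053]
wrist_force: [-0.0, 0.3, -1.0]
opening: 39.8
[519.226 -54.921 333.656] [-0.506  0.733 -0.067] 2.3
```

View pics/side1.png

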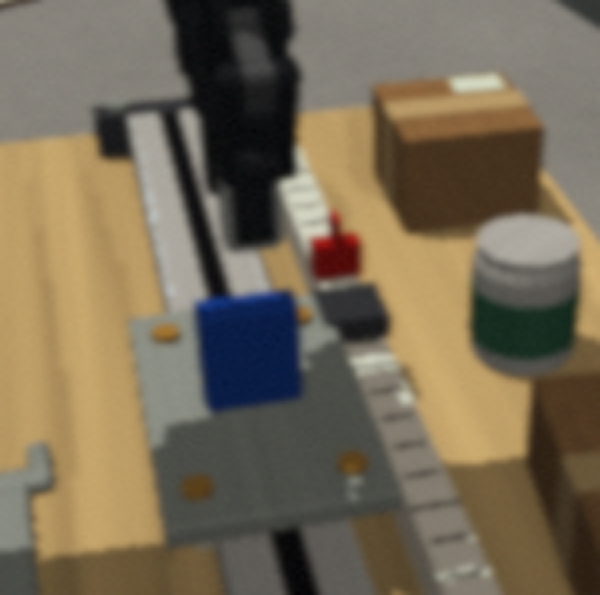

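View pics/top1.png

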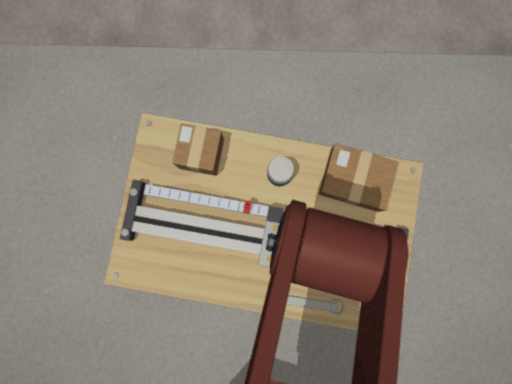

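Run:
```python
from h import *
y=np.array([.154,.988,0])
p=np.array([519.2,-54.9,161]);print(proj("side",p), [proj("side",p+s*y*22) for s in(-1,1)])
print(proj("side",[518,-57,117]))
# delta to target
d=np.array([518-519.2,-57.2+54.9]); print(d@[.154,.988], d@[.988,-.154])
```

```text
[210.566 211.632] [array([212.928, 219.498]), array([208.361, 204.287])]
[211.767 235.874]
-2.4572000000000114 -0.8314000000000442
```

```bash
python3 -m creep '0 -0.01 -0.003 0 0 0 47; 0.1 -0.02 -0.007 0 0 0 47; 0.25 -0.02 -0.007 0 0 0 47; 0.4 -0.02 -0.007 0 0 0 47; 0.55 -0.02 -0.007 0 0 0 47; 0.65 -0.02 -0.007 0 0 0 47; 0.7 -0.02 -0.007 0 0 0 47; 0.7 -0.02 -0.007 0 0 0 47' && python3 -m creep '0 0 0 0 0 0 35; 0 0 0 0 0 0 27; 0 0 0 0 0 0 22; 0 0 0 0 0 0 18; 0 0 0 0 0 0 14; 0 0 0 0 0 0 14; 0 0 0 0 0 0 14' 25
python3 - <<'E'
from h import *
im=vision.read_camera("side"); cv2.imwrite("pics/side2.png",cv2.resize(im[150:320,150:300,::-1],None,fx=4,fy=3.5,interpolation=2))
s=bot.state();print(s["tool_pos"],s["wrist_force"],s["clock"],s["opening"])
E
```

```text
clock: 3.1
tool_pos: [517.4, -58.4, 247.6]
orientation: [0.704, 0.054, 0.706, -0.054]
wrist_force: [0.6, -0.0, -0.4]
opening: 40.4
clock: 3.8
tool_pos: [518.5, -58.6, 249.8]
orientation: [0.706, 0.054, 0.704, -0.054]
wrist_force: [-0.6, 1.4, 5.8]
opening: 15.8
[518.509 -58.618 249.8  ] [-0.474  2.37   6.937] 3.85 16.011934355633166
```

View pics/side2.png

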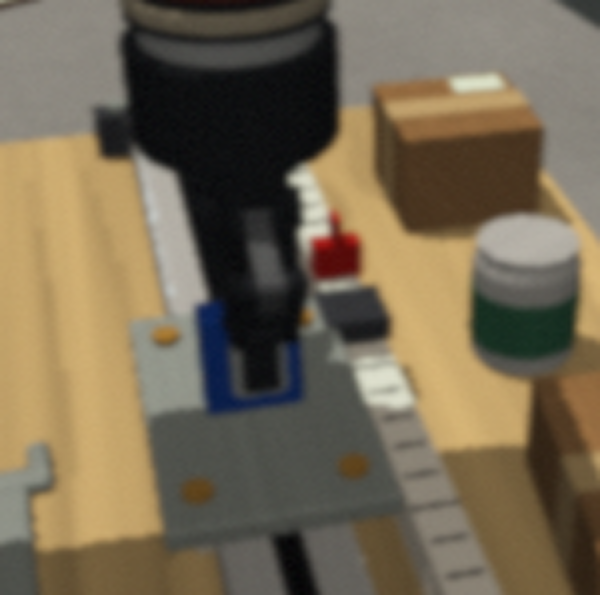

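```bash
cat > f.py <<'E'
from h import *
s=bot.state();y=np.array([.154,.988]);x=np.array([.988,-.154]);p=s["tool_pos"][:2]-np.array([518.5,-58.6]);F=s["wrist_force"][:2]
print("t %.2f trav %.1f lat %.1f Fy %.2f Fx %.2f Fz %.1f op %.1f z %.1f"%(s["clock"],p@y,p@x,F@y,F@x,s["wrist_force"][2],s["opening"],s["tool_pos"][2]))
E
python3 -m creep '0 0.03 0 0 0 0 14; 0 0.07 0 0 0 0 14; 0 0.11 0 0 0 0 14; 0 0.16 0 0 0 0 14; 0 0.21 0 0 0 0 14; 0 0.26 0 0 0 0 14; 0 0.31 0 0 0 0 14; 0 0.36 0 0 0 0 14; 0 0.41 0 0 0 0 14; 0 0.46 0 0 0 0 14; 0 0.49 0 0 0 0 14; 0 0.5 0 0 0 0 14'; python3 f.py; python3 -m creep '0 0 0 0 0 0 14';python3 f.py
```

```text
clock: 5.05
tool_pos: [527.7, 0.1, 249.8]
orientation: [0.706, 0.053, 0.704, -0.055]
wrist_force: [0.1, -3.9, 6.0]
opening: 15.9
t 5.05 trav 59.4 lat 0.1 Fy -3.84 Fx 0.69 Fz 6.0 op 15.9 z 249.8
clock: 5.15
tool_pos: [527.7, 0.1, 249.8]
orientation: [0.706, 0.053, 0.704, -0.054]
wrist_force: [-0.7, -1.3, 5.1]
opening: 15.7
t 5.15 trav 59.4 lat 0.1 Fy -1.40 Fx -0.44 Fz 5.1 op 15.7 z 249.8
```

```bash
cat >> f.py <<'E'
import sys
sys.exit(1 if F@y<-6 else 0)
E
python3 -m creep '0 0.02 0 0 0 0 14; 0 0.04 0 0 0 0 14' >/dev/null && python3 f.py && python3 -m creep '0 0.02 0 0 0 0 14; 0 0.04 0 0 0 0 14' >/dev/null && python3 f.py && python3 -m creep '0 0.02 0 0 0 0 14; 0 0.04 0 0 0 0 14' >/dev/null && python3 f.py && python3 -m creep '0 0.02 0 0 0 0 14; 0 0.04 0 0 0 0 14' >/dev/null && python3 f.py && python3 -m creep '0 0.02 0 0 0 0 14; 0 0.04 0 0 0 0 14' >/dev/null && python3 f.py && python3 -m creep '0 0.02 0 0 0 0 14; 0 0.04 0 0 0 0 14' >/dev/null && python3 f.py
```

```text
t 5.35 trav 63.9 lat 0.1 Fy -2.65 Fx 0.20 Fz 5.1 op 15.6 z 249.8
t 5.55 trav 68.7 lat 0.1 Fy -3.35 Fx -0.79 Fz 5.2 op 16.0 z 249.8
t 5.75 trav 73.5 lat 0.1 Fy -3.06 Fx -0.31 Fz 5.2 op 15.9 z 249.8
t 5.95 trav 78.3 lat 0.1 Fy -3.14 Fx -0.79 Fz 5.2 op 15.8 z 249.8
t 6.15 trav 83.1 lat 0.1 Fy -2.51 Fx 0.16 Fz 5.0 op 15.8 z 249.8
t 6.35 trav 87.9 lat 0.1 Fy -2.61 Fx -0.12 Fz 4.5 op 16.1 z 249.8
```

Clean: the steady drag is about 3 N. I'll continue in the same steps.

```bash
python3 -m creep '0 0.02 0 0 0 0 14; 0 0.04 0 0 0 0 14' >/dev/null && python3 f.py && python3 -m creep '0 0.02 0 0 0 0 14; 0 0.04 0 0 0 0 14' >/dev/null && python3 f.py && python3 -m creep '0 0.02 0 0 0 0 14; 0 0.04 0 0 0 0 14' >/dev/null && python3 f.py && python3 -m creep '0 0.02 0 0 0 0 14; 0 0.04 0 0 0 0 14' >/dev/null && python3 f.py && python3 -m creep '0 0.02 0 0 0 0 14; 0 0.04 0 0 0 0 14' >/dev/null && python3 f.py && python3 -m creep '0 0.02 0 0 0 0 14; 0 0.04 0 0 0 0 14' >/dev/null && python3 f.py && python3 -m creep '0 0.02 0 0 0 0 14; 0 0.04 0 0 0 0 14' >/dev/null && python3 f.py && python3 -m creep '0 0.02 0 0 0 0 14; 0 0.04 0 0 0 0 14' >/dev/null && python3 f.py && python3 -m creep '0 0.02 0 0 0 0 14; 0 0.04 0 0 0 0 14' >/dev/null && python3 f.py && python3 -m creep '0 0.02 0 0 0 0 14; 0 0.04 0 0 0 0 14' >/dev/null && python3 f.py
```

```text
t 6.55 trav 92.7 lat 0.1 Fy -3.34 Fx 0.41 Fz 4.8 op 15.5 z 249.8
t 6.75 trav 97.5 lat 0.1 Fy -3.48 Fx 0.30 Fz 5.6 op 15.2 z 249.8
t 6.95 trav 102.3 lat 0.1 Fy -2.66 Fx -0.61 Fz 4.4 op 15.9 z 249.8
t 7.15 trav 107.2 lat 0.1 Fy -3.50 Fx -0.35 Fz 5.3 op 15.7 z 249.8
t 7.35 trav 112.0 lat 0.1 Fy -2.41 Fx 0.91 Fz 4.8 op 15.7 z 249.8
t 7.55 trav 116.8 lat 0.1 Fy -3.14 Fx 0.90 Fz 4.8 op 16.0 z 249.8
t 7.75 trav 121.6 lat 0.1 Fy -3.68 Fx 0.97 Fz 5.2 op 15.7 z 249.8
t 7.95 trav 126.4 lat 0.1 Fy -2.83 Fx 0.99 Fz 5.4 op 15.8 z 249.8
t 8.15 trav 131.2 lat 0.1 Fy -2.71 Fx 0.81 Fz 4.4 op 15.9 z 249.8
t 8.35 trav 136.0 lat 0.1 Fy -2.87 Fx 0.36 Fz 5.2 op 15.5 z 249.8
```

```bash
python3 -m creep '0 0.02 0 0 0 0 14; 0 0.04 0 0 0 0 14' >/dev/null && python3 f.py && python3 -m creep '0 0.02 0 0 0 0 14; 0 0.04 0 0 0 0 14' >/dev/null && python3 f.py && python3 -m creep '0 0.02 0 0 0 0 14; 0 0.04 0 0 0 0 14' >/dev/null && python3 f.py && python3 -m creep '0 0.02 0 0 0 0 14; 0 0.04 0 0 0 0 14' >/dev/null && python3 f.py && python3 -m creep '0 0.02 0 0 0 0 14; 0 0.04 0 0 0 0 14' >/dev/null && python3 f.py && python3 -m creep '0 0.02 0 0 0 0 14; 0 0.04 0 0 0 0 14' >/dev/null && python3 f.py && python3 -m creep '0 0.02 0 0 0 0 14; 0 0.04 0 0 0 0 14' >/dev/null && python3 f.py && python3 -m creep '0 0.02 0 0 0 0 14; 0 0.04 0 0 0 0 14' >/dev/null && python3 f.py && python3 -m creep '0 0.02 0 0 0 0 14; 0 0.04 0 0 0 0 14' >/dev/null && python3 f.py && python3 -m creep '0 0.02 0 0 0 0 14; 0 0.04 0 0 0 0 14' >/dev/null && python3 f.py
```

```text
t 8.55 trav 140.9 lat 0.1 Fy -2.68 Fx 1.38 Fz 5.3 op 15.6 z 249.8
t 8.75 trav 145.7 lat 0.1 Fy -2.82 Fx 1.85 Fz 5.0 op 16.1 z 249.8
t 8.95 trav 150.5 lat 0.1 Fy -2.58 Fx 0.00 Fz 5.0 op 15.6 z 249.8
t 9.15 trav 155.3 lat 0.1 Fy -3.84 Fx 1.05 Fz 5.6 op 15.6 z 249.8
t 9.35 trav 160.1 lat 0.1 Fy -2.71 Fx 1.21 Fz 5.0 op 15.8 z 249.8
t 9.55 trav 164.9 lat 0.1 Fy -3.12 Fx 0.82 Fz 4.8 op 15.6 z 249.8
t 9.75 trav 169.8 lat 0.1 Fy -4.17 Fx 1.54 Fz 4.4 op 15.7 z 249.8
t 9.95 trav 174.5 lat 0.1 Fy -4.22 Fx 1.52 Fz 5.0 op 16.1 z 249.8
t 10.15 trav 178.6 lat 0.2 Fy -8.15 Fx 1.56 Fz 6.3 op 15.5 z 249.8
```

The bind starts at about 174 mm of travel. I'll press on gently in 2 mm steps towards a total of about 12 N.

```bash
python3 -m creep '0 0.01 0 0 0 0 14; 0 0.017 0 0 0 0 14' >/dev/null; python3 f.py; python3 -m creep '0 0 0 0 0 0 14' >/dev/null; python3 f.py
```

```text
t 10.35 trav 180.2 lat 0.2 Fy -10.33 Fx 1.01 Fz 6.4 op 15.6 z 249.8
t 10.45 trav 180.2 lat 0.2 Fy -8.59 Fx 1.77 Fz 7.3 op 16.0 z 249.8
```

```bash
python3 -m creep '0 0.009 0 0 0 0 14; 0 0.017 0 0 0 0 14' >/dev/null; python3 f.py; python3 -m creep '0 0 0 0 0 0 14' >/dev/null; python3 f.py;  python3 -m creep '0 0 0 0 0 0 14' >/dev/null; python3 f.py
```

```text
t 10.65 trav 181.8 lat 0.2 Fy -11.21 Fx 1.29 Fz 7.2 op 15.6 z 249.8
t 10.75 trav 181.8 lat 0.2 Fy -10.76 Fx 1.06 Fz 7.0 op 15.5 z 249.8
t 10.85 trav 181.8 lat 0.2 Fy -10.03 Fx 2.00 Fz 6.9 op 15.8 z 249.8
```

```bash
python3 -m creep '0 -0.02 0 0 0 0 14; 0 -0.05 0 0 0 0 14; 0 -0.08 0 0 0 0 14; 0 -0.11 0 0 0 0 14; 0 -0.14 0 0 0 0 14; 0 -0.17 0 0 0 0 14; 0 -0.2 0 0 0 0 14; 0 -0.225 0 0 0 0 14; 0 -0.24 0 0 0 0 14; 0 -0.25 0 0 0 0 14; 0 -0.25 0 0 0 0 14; 0 -0.25 0 0 0 0 14' >/dev/null; python3 f.py
python3 - <<'E'
from h import *
for n in("side","top"):
    im=vision.read_camera(n); cv2.imwrite(f"pics/{n}3.png",im[:,:,::-1]); 
im=cv2.imread("pics/side3.png");cv2.imwrite("pics/side3z.png",cv2.resize(im[130:280,150:290],None,fx=5,fy=4,interpolation=2))
im=cv2.imread("pics/top3.png");cv2.imwrite("pics/top3z.png",cv2.resize(im[150:260,100:250],None,fx=5,fy=5,interpolation=2))
E
```

```text
t 12.05 trav 154.3 lat 0.0 Fy 1.30 Fx 1.47 Fz 5.0 op 15.8 z 249.8
```

View pics/side3z.png

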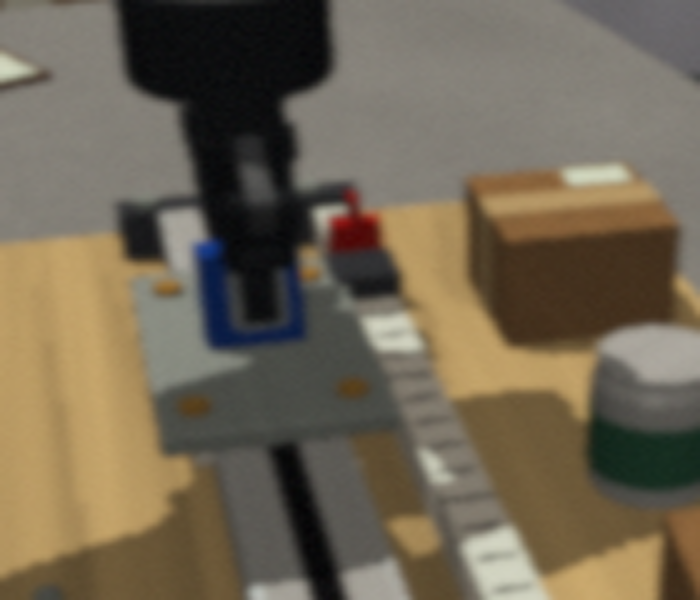

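View pics/top3z.png

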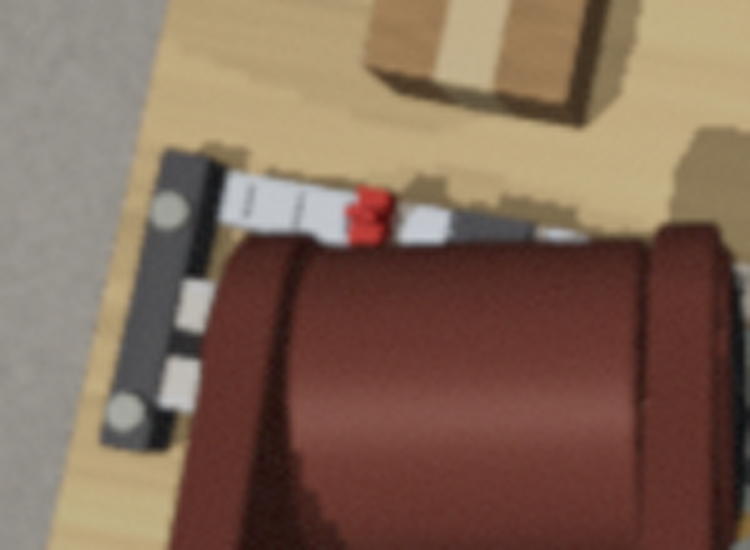

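```bash
python3 -m creep '0 -0.01 0 0 0 0 14; 0 -0.02 0 0 0 0 14; 0 -0.02 0 0 0 0 14' >/dev/null; python3 f.py
python3 -m creep '0 0 0 0 0 0 18; 0 0 0 0 0 0 22; 0 0 0 0 0 0 27; 0 0 0 0 0 0 35; 0 0 0 0 0 0 47; 0 0 0 0 0 0 47' ; python3 f.py
python3 -m creep '-0.05 0 0 0 0 0 47; -0.15 0 0 0 0 0 47; -0.3 0 0 0 0 0 47; -0.5 0 0 0 0 0 47; -0.7 0 0 0 0 0 47; -0.9 0 0 0 0 0 47; -0.9 0 0 0 0 0 47'
python3 -m creep '-0.1 -0.1 -0.2 0 0 0 47; -0.2 -0.2 -0.5 0 0 0 47; -0.3 -0.3 -0.8 0 0 0 47; -0.3 -0.3 -1 0 0 0 47; -0.3 -0.3 -1 0 0 0 47'
python3 - <<'E'
from h import *
for n in("side","top"):
    im=vision.read_camera(n); cv2.imwrite(f"pics/{n}4.png",im[:,:,::-1]); 
im=cv2.imread("pics/side4.png");cv2.imwrite("pics/side4z.png",cv2.resize(im[130:280,150:290],None,fx=5,fy=4,interpolation=2))
im=cv2.imread("pics/top4.png");cv2.imwrite("pics/top4z.png",cv2.resize(im[170:280,120:270],None,fx=5,fy=5,interpolation=2))
E
```

```text
t 12.45 trav 152.0 lat 0.0 Fy 1.75 Fx 2.92 Fz 5.7 op 15.6 z 249.8
clock: 13.05
tool_pos: [540.6, 91.3, 248.2]
orientation: [0.705, 0.054, 0.705, -0.054]
wrist_force: [-0.2, 0.2, -0.0]
opening: 40.4
t 13.05 trav 151.5 lat -1.3 Fy 0.21 Fx -0.20 Fz -0.0 op 40.4 z 248.2
clock: 13.75
tool_pos: [542.7, 91.4, 362.5]
orientation: [0.709, 0.054, 0.701, -0.053]
wrist_force: [1.0, 0.0, 0.5]
opening: 39.9
clock: 14.25
tool_pos: [414.4, 74.1, 392.1]
orientation: [0.705, 0.054, 0.705, -0.054]
wrist_force: [-0.4, -0.8, -0.1]
opening: 40.1
```

View pics/side4z.png

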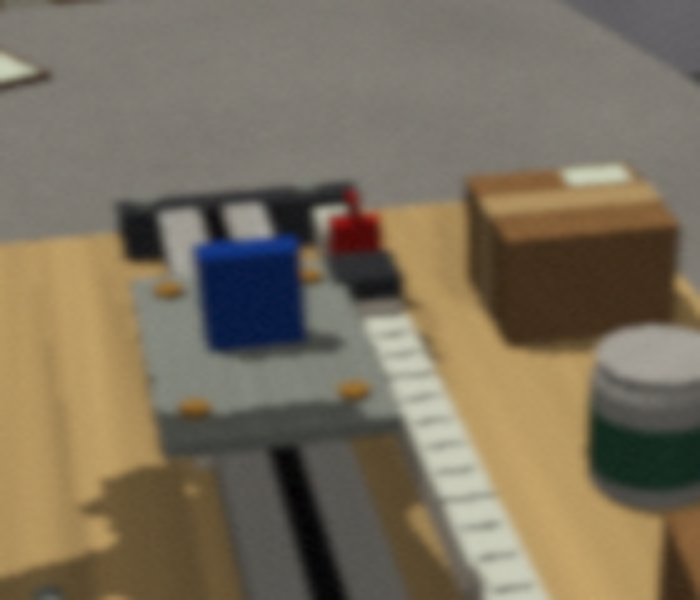

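View pics/top4z.png

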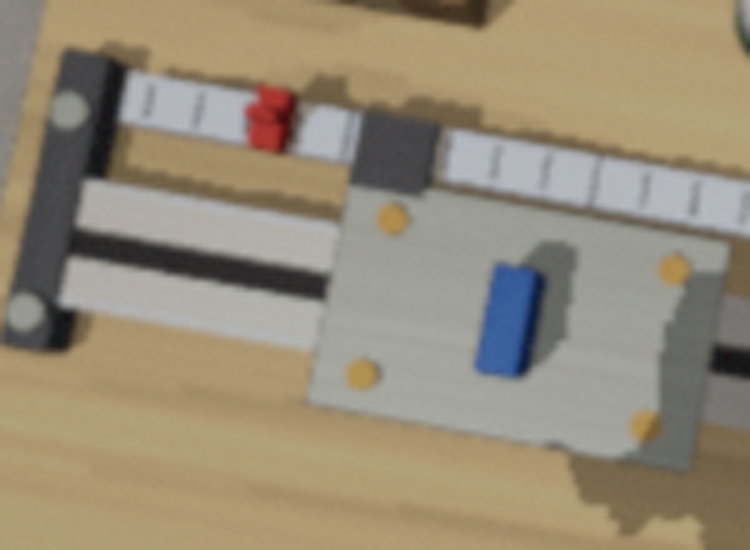

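Run:
```python
from h import *
im=cv2.imread("pics/top4.png")[:,:,::-1]
y=np.array([.154,.988])
# profile along strip axis through pointer & nose
a=np.array([120+292/5-.4,170+122/5-.4]); b=np.array([120+357/5-.4,170+150/5-.4])
for z in(60,66,70): print(z,(plane("top",*a,z)-plane("top",*b,z))[:2]@y)
t=(b-a)/np.linalg.norm(b-a)
for off in(-2,0,2):
  pts=np.array([a+t*k+np.array([-t[1],t[0]])*off for k in np.arange(-6,20,.5)],np.float32)
  v=cv2.remap(im,pts[None,:,0],pts[None,:,1],cv2.INTER_LINEAR)[0].astype(int)
  g=[(round(-6+.5*i,1),*c) for i,c in enumerate(v)]
  print([ (k,r,gg) for k,r,gg,_ in g])
# tab top position displacement vs start
b_,s,c=blob(mask(im,"blue")); i0=cv2.imread("pics/top0.png")[:,:,::-1]; _,_,c0=blob(mask(i0,"blue"))
print("tab moved",(plane("top",*c,110)-plane("top",*c0,110))[:2]@y)
_,_,r1=blob(mask(im,"red"));_,_,r0=blob(mask(i0,"red"));print("ptr moved",(plane("top",*r1,70)-plane("top",*r0,70))[:2]@y)
```

```text
60 26.94117549140353
66 26.74559778697417
70 26.61521265068795
[(-6.0, np.int64(166), np.int64(52)), (-5.5, np.int64(166), np.int64(52)), (-5.0, np.int64(161), np.int64(50)), (-4.5, np.int64(155), np.int64(48)), (-4.0, np.int64(146), np.int64(44)), (-3.5, np.int64(136), np.int64(39)), (-3.0, np.int64(125), np.int64(35)), (-2.5, np.int64(107), np.int64(28)), (-2.0, np.int64(92), np.int64(22)), (-1.5, np.int64(81), np.int64(24)), (-1.0, np.int64(75), np.int64(30)), (-0.5, np.int64(81), np.int64(48)), (0.0, np.int64(89), np.int64(66)), (0.5, np.int64(99), np.int64(84)), (1.0, np.int64(112), np.int64(102)), (1.5, np.int64(125), np.int64(119)), (2.0, np.int64(142), np.int64(139)), (2.5, np.int64(158), np.int64(158)), (3.0, np.int64(167), np.int64(168)), (3.5, np.int64(175), np.int64(178)), (4.0, np.int64(177), np.int64(181)), (4.5, np.int64(178), np.int64(182)), (5.0, np.int64(179), np.int64(183)), (5.5, np.int64(180), np.int64(184)), (6.0, np.int64(180), np.int64(184)), (6.5, np.int64(179), np.int64(184)), (7.0, np.int64(179), np.int64(184)), (7.5, np.int64(179), np.int64(184)), (8.0, np
[... 4059 characters left out ...]
, np.int64(165)), (11.5, np.int64(152), np.int64(155)), (12.0, np.int64(147), np.int64(151)), (12.5, np.int64(147), np.int64(151)), (13.0, np.int64(145), np.int64(149)), (13.5, np.int64(137), np.int64(139)), (14.0, np.int64(124), np.int64(126)), (14.5, np.int64(100), np.int64(100)), (15.0, np.int64(77), np.int64(77)), (15.5, np.int64(73), np.int64(73)), (16.0, np.int64(71), np.int64(70)), (16.5, np.int64(70), np.int64(70)), (17.0, np.int64(71), np.int64(70)), (17.5, np.int64(71), np.int64(71)), (18.0, np.int64(71), np.int64(70)), (18.5, np.int64(71), np.int64(70)), (19.0, np.int64(72), np.int64(71)), (19.5, np.int64(73), np.int64(72))]
tab moved 147.6630176977451
ptr moved 142.05826584220128
```

View pics/top4.png

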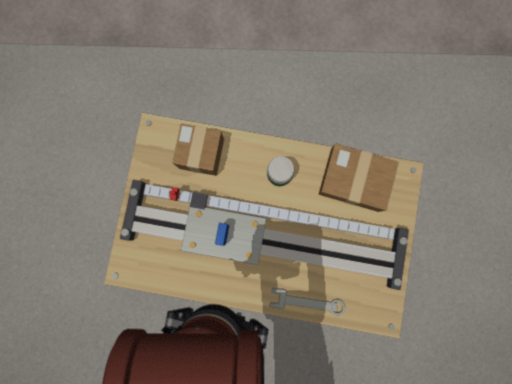

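The cartons at (199,149) and (360,178), the can at (281,170) and the spanner at (308,301) are where they started. The pointer is at (174,194) and the nose at (199,200), and the arm is clear of everything.

```bash
python3 -c "
from bench import bot
print(bot.finish_job())"
```

```text
the job is handed in; nothing more can be done
None
```

I found the tight spot, left the pointer marking it and the carriage about 30 mm short of it, and handed the job in at about 14.4 s of the 48 s allowed.

- **Bind:** I gripped the tab at 25 N and slid the carriage along. Drag held at about 3 N, including pushing the pointer. Resistance then began to rise at about 174 mm of travel. I stopped at 181.8 mm, where the wrist force was about 11 N, so roughly 8 N of that was bind.
- **Back-off:** I backed the carriage 29.8 mm by arm position, let go, and lifted clear. The top picture gave a gap of about 29 mm by edge profile. My first hand-picked edges gave about 27 mm, but they took in the pointer's shadow.
- **One disagreement:** the tab's colour blob showed it moved 147.7 mm, against 152 mm by arm position. I put this down to different sides of the tab being visible at each end, not slip in the grip, but did not check it separately.
- **Surroundings:** in the last picture the cartons, can and spanner were where they started. The pointer had stayed put and the arm was clear.

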